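Send a sample vial to the reading position of a tube reader

TASK

Two identical vial readers stand on the bench; one has an amber vial standing in its slide. Push that reader's slide in by its front tab, against the spring, to the end of its travel and let go, so that it springs back and latches on the stop pin at its middle position; then press the start key on top of the same reader down and let it come up again. Only push with the fingers: do not touch the vial, do not work the other reader, and leave everything else on the bench where it stands.

Things in the scene. Friction and masses are not known exactly. Their poses are not given: they have to be found in the camera images.
- reader_a: Reader whose slide holds the vial: fixed grey base 210 x 130 x 22 mm (x -110 to +100 mm) and a white bridge 122 mm wide (x -50 to +5 mm), flat roof 108 mm above the bench. Origin on the bench; local x = the slide's way in (away from the robot, turned up to 0.25 rad), y across, z up. The slide, an aluminium tongue 36 mm wide, runs along x under the bridge and sticks out in front.
- reader_b: The other reader, identical but empty, not to be worked. Which of the two stands on the left changes from run to run.
- slide_a (a joint): Travel of reader A's slide along local x (m): 0 = out (start), 0.070 = end. A spring pushes it out, 3 N at 0, 10 N at the end; damped, it springs back in about 0.2 s. Beyond about 0.044 a sprung stop pin on the deck behind the bridge pops up behind the slide's lug, and on release it returns only to 0.0445; released sooner it goes back to 0. Latched, it cannot come out again.
- tab_a (a point): Centre of the front face (towards the robot, local -x) of reader A's push tab: upright aluminium plate 60 mm wide (y), 8 mm thick, 18 to 66 mm above the bench; this point is 42 mm up. It moves with the slide: at travel 0 it is at local x = -190 mm, y = 0, 80 mm in front of the base, over bare bench. A rib joins its back to the tongue.
- well_a (a point): Centre of the floor of the open square cup in reader A's slide (31 mm inside, 39 mm outside, rim 56 mm above the bench), 115 mm behind the tab's front face; the vial stands in it.
- key_a_top (a point): Centre of the top of reader A's start key, a round grey push key 26 mm across in a grey housing on the middle of the bridge's roof (local x = -22.5 mm, y = 0). It is pressed straight down.
- key_a (a joint): Reader A's start key: 0 = up, 0.006 = fully down (m); spring, 5 N at fully down.
- slide_b (a joint): Travel of the other reader's slide, 0 = out (it stays there).
- key_b (a joint): Start key of the other reader, 0 = up (it stays there).
- vial: Amber glass vial, 28 mm across, 55 mm tall with a white cap, loose, upright in the cup of reader A's slide; its top is about 87 mm above the bench. Origin at the centre of its underside.
- spare_vial: Bystander: a like vial standing on the bench between the readers. Origin at the centre of its underside.
- jar: Bystander: small jar, 44 mm across, 62 mm tall, between the readers. Origin under its centre.
- beaker: Bystander: glass beaker, 70 mm across, 85 mm tall. Origin under its centre.
- reagent: Bystander: amber bottle with a blue cap, 70 mm across, 150 mm tall. Origin under its centre.
- wash_bottle: Bystander: white wash bottle, 66 mm across, 175 mm tall with a spout. Origin under its centre.
- marker: Bystander: white marker pen with a black cap, 130 x 15 x 15 mm, lying on the bench nearer the robot. Origin under its centre.
- tip_box: Bystander: blue box 85 x 120 x 50 mm. Origin under its centre.

How it is judged:
By the outcome, as a careful person would: the job done as asked, in the order asked, and still so for the second after the job is handed in, with the robot touching nothing.
It also fails if it takes over 43 s, if anything falls off the work surface, if the arm or the gripper's body presses on something with over 40 N, if the wrist force passes 120 N, or if a joint passes its speed limit or range.

ROBOT

A 6-joint arm with a two-finger parallel gripper is mounted at the origin on the work surface. World frame = base frame: x ahead of the robot, y to its left, z up, the work surface at z = 0. Lengths are in m, angles in rad, forces in N, time in s.
With the tool pointing down it reaches from about 0.375 to 0.975 m from the base axis. Payload 3.8 kg.
Tool frame: the origin (TCP) lies at the very end of the fingers, on their centre line; the grasp point (between the pads) lies 19 mm behind it; z points along the fingers, y is the direction in which the jaws open and shut (so a half turn about z gives the same grasp; the last joint's range is limited). The gripper opens to 85 mm and grips with 20 to 120 N. Pads are 22 mm wide; open, the fingers measure 114 mm over their backs; the gripper's body (76 mm by 85 mm) begins 54 mm behind the grasp point. The pads swing forward as they close: fully open they stand 13 mm farther back than shut.
Start: joints at [1.262, 0.264, 1.604, -0, 1.274, -0.037], TCP at [0.181, 0.65, 0.231] pointing down, gripper open.
Joint ranges: [-2.63, 2.63], [-0.94, 2.18], [0.31, 2.57], [-1.31, 4.45], [0, 2.66], [-2.55, 2.55]. Speed limits (rad/s): [2.57, 2.57, 3.14, 3.14, 3.14, 3.14].

INTERFACE

Orientations are given as a rotation vector (axis times angle).
In Python, from workcell import status, read_camera, camera_info, order gives the robot as it stands.
- The arm moves only by the tool move_arm, never from a script. Its argument "deltas" is a list of rows, each a list of 3 entries, a list of its own where there are three numbers: the turn, a rotation vector about the world's x, y, z as a fraction of full scale, then the shift along the world's x, y, z as a fraction of full scale, then the closure, from -1 (fully open) to 1 (shut), so that 0 is half open. A call has 1 to 20 rows; each row is the pose to reach, as a shift and turn from the pose commanded when the call began; what a row does not reach only later rows make up. Full scale, the value 1, is 0.1 m for a shift and pi/2 rad for a turn. A row lasts 1/8 s, in which the tool goes at most 62.5 mm and 10.7 degrees, less where a joint would pass 70% of its speed; a pose out of reach is approached as far as the arm can. A call with a number of a shift or a turn outside -1 to 1 is refused whole. A call with a gripper value outside its range is refused whole. The fingers move at their own pace and stop on an object; "grip_force" is the grip in N (left out, the last holds). Time passes only in rows, so rows that repeat a pose let the fingers close. It gives the time, the measured TCP pose, the force and the opening at its end, in the units of the state.
- status.read_state(): the state, without advancing time (a new reading comes with each control period).
- read_camera(name): name is "scene" or "top" or "wrist"; returns (picture, depth): 400x640x3 uint8, red, green, blue; 400x640 float32, m along the optical axis (not along the pixel's ray), 0 where there is no reading.
- camera_info(name): a dict with "K" (3x3 intrinsics, pixels), "R" (3x3) and "t" (3): a world point X has camera coordinates R X + t. Camera axes: x right, y down, z forward; pixel columns grow to the right and rows downward; lengths in m; the calibration is good to about 2 mm. A picture is of the moment at which its call begins: read the wrist's pose just before it. camera_info takes no time and is no camera call; for the wrist camera it gives the pose at the moment of the call.
- order.finish_job(): hands the job in, once; it reports no verdict.
The state is a dict: "time": time; "q": joint angles; "joint_vel": joint speeds; "joint_torque": joint torques, N m; "tool_pos": TCP position; "tcp_rot": TCP orientation; "wrist_force": force on the tool from outside, world axes, zero at the start; "torque": the same for the moment, N m; "width": opening from 0.0 (shut) to 1.0 (fully open).
Only numpy, scipy, OpenCV 4.12 (cv2) and the standard library are available. Lean on these libraries where they do the work, as an engineer would, in place of code of your own. Each camera call takes 0.05 s, during which the arm holds its last target. There are 200 camera calls.

## Working session

There is one attempt and no reset: what is moved stays moved. The work goes in short steps, Python scripts to look and compute and a tool call to move; the robot and the scene stay as the last step left them, time stands still between calls to the robot, and variables do not carry over. Pictures are saved under pics/ and viewed, about 8 in all and at most 12, crops included, and the job is handed in when it is done.

Besides the shell and the picture viewer there is one more tool, called after "Request:" by a JSON object that holds its "name" and its "arguments". move_arm: Moves the arm, as the interface text tells. Its arguments: {"type":"object","properties":{"deltas":{"type":"array","items":{"type":"array"}},"grip_force":{"type":"number"}},"required":["deltas"]}

```bash
mkdir -p pics; cat > h.py <<'E'
import numpy as np, cv2
from workcell import status, read_camera, camera_info, order
def save(n,f):
    i=camera_info(n); p,d=read_camera(n); cv2.imwrite('pics/'+f+'.png',p[:,:,::-1]); np.savez('pics/'+f+'.npz',p=p,d=d,K=i['K'],R=i['R'],t=i['t']); return p,d,i
def world(f):
    z=np.load('pics/'+f+'.npz'); K,R,t,d=z['K'],z['R'],z['t'],z['d']
    v,u=np.mgrid[0:400,0:640]; r=np.stack([(u-K[0,2])/K[0,0],(v-K[1,2])/K[1,1],np.ones_like(d)],-1)*d[...,None]
    return z['p'],d,(r-t)@R
E
python3 -c "
from h import *
save('top','top1');save('scene','scene1')
for n in('top','scene'):
  i=camera_info(n);print(n,-i['R'].T@i['t'])
s=status.read_state();print(s)"
```

```text
top [ 0.37428798 -0.01213855  1.06161533]
scene [1.37771992 0.25697204 0.79557405]
{'time': 0.1, 'q': array([ 1.26210902e+00,  2.64687301e-01,  1.60528667e+00,  2.26929325e-05,
        1.27370316e+00, -3.69051677e-02]), 'joint_vel': array([ 0.00019736, -0.00185644, -0.0014882 ,  0.00060335, -0.00109328,
       -0.00179079]), 'joint_torque': array([ 9.49440546e-04, -5.16713226e+01, -3.68586302e+01,  5.25809617e-05,
        6.53111390e-03,  1.21113368e-05]), 'tool_pos': array([0.18099233, 0.64957073, 0.23005355]), 'tcp_rot': array([-0.42556037, -3.11225102,  0.00321928]), 'wrist_force': array([-0.1941659 ,  0.3241275 , -0.32867718]), 'torque': array([ 0.00577813, -0.01227925,  0.01042273]), 'width': 1.0006537829533548}
```

View pics/top1.png

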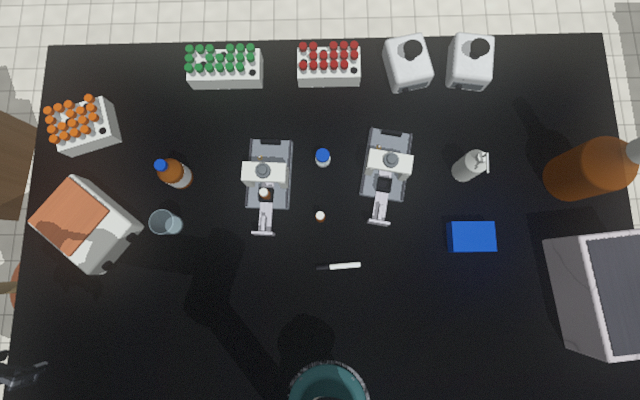

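View pics/scene1.png

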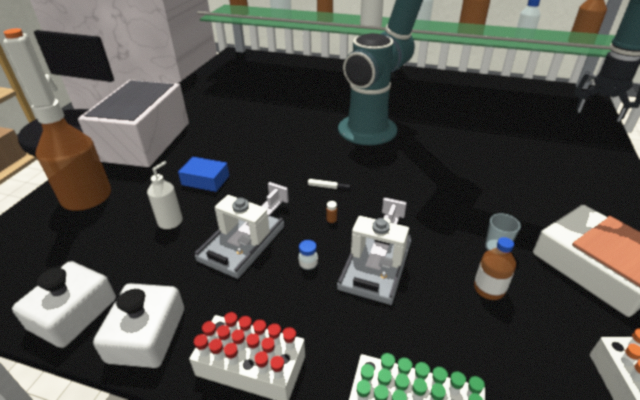

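The top view shows the vial (264,192) in the left reader's slide: key at (263,170), tab at (263,232). The right reader is empty, with key at (390,159). The spare vial is at (320,215) and the marker at (340,266).

```bash
python3 - <<'E'
from h import *
p,d,X=world('top1')
v,u=np.mgrid[0:400,0:640]
reg=(u>225)&(u<305)&(v>125)&(v<245)&(d>0)
hsv=cv2.cvtColor(p,cv2.COLOR_RGB2HSV)
def rect(m,n):
    q=X[m]; 
    r=cv2.minAreaRect(q[:,:2].astype(np.float32)); print(n,m.sum(),'mean',q.mean(0).round(4),'rect',np.round(r[0],4),np.round(r[1],4),round(r[2],1))
z=X[...,2]
rect(reg&(z>.10)&(z<.113),'roof'); rect(reg&(z>.115),'key'); print('keyz',np.percentile(z[reg&(z>.115)],[5,50,95]))
rect(reg&(z>.015)&(z<.03)&(v<212),'base'); 
rect(reg&(z>.055)&(z<.075)&(v>215),'tabtop'); rect(reg&(z>.078)&(z<.098)&(v>180)&(v<200),'vialcap')
# ray cast
K,R,t=[np.load('pics/top1.npz')[k] for k in 'KRt']
C=-R.T@t
def ray(px,h):
    r=R.T@np.linalg.inv(K)@np.array([*px,1.]); return C+r*(h-C[2])/r[2]
m=(reg&(hsv[...,2]>150)&(v>226)).astype(np.uint8)
c=max(cv2.findContours(m,0,2)[0],key=cv2.contourArea); r=cv2.minAreaRect(c);print(r); print('tab ray',ray(r[0],.066))
bx=cv2.boxPoints(r); print([ray(b,.066).round(4) for b in bx])
m=reg&(z>.10)&(z<.113)
b=cv2.boxPoints(cv2.minAreaRect(X[m][:,:2].astype(np.float32)));print(b.round(4))
big=cv2.resize(p[120:250,225:310],None,fx=6,fy=6,interpolation=cv2.INTER_CUBIC)[:, :, ::-1]
cv2.imwrite('pics/c1.png',big[:600] if 0 else cv2.resize(big,(392,600)))
E
```

```text
roof 697 mean [0.6277 0.162  0.1075] rect [0.6295 0.1634] [0.1225 0.0548] 86.7
key 181 mean [0.6277 0.1619 0.1236] rect [0.6287 0.1627] [0.0399 0.0386] 0.4
keyz [0.11697716 0.12137309 0.13131683]
base 1669 mean [0.6433 0.159  0.0227] rect [0.6406 0.1623] [0.1297 0.2224] 86.5
tabtop 123 mean [0.4781 0.1715 0.0618] rect [0.487  0.1706] [0.0584 0.049 ] 86.5
vialcap 98 mean [0.5862 0.1656 0.0868] rect [0.5854 0.1635] [0.1192 0.0387] 88.8
((261.5, 230.5), (7.0, 21.0), 90.0)
tab ray [0.47017501 0.17136676 0.066     ]
[array([0.4803, 0.2007, 0.066 ]), array([0.4794, 0.1423, 0.066 ]), array([0.46  , 0.1421, 0.066 ]), array([0.4609, 0.2003, 0.066 ])]
[[0.5986 0.1038]
 [0.6533 0.1006]
 [0.6603 0.223 ]
 [0.6057 0.2261]]
```

View pics/c1.png

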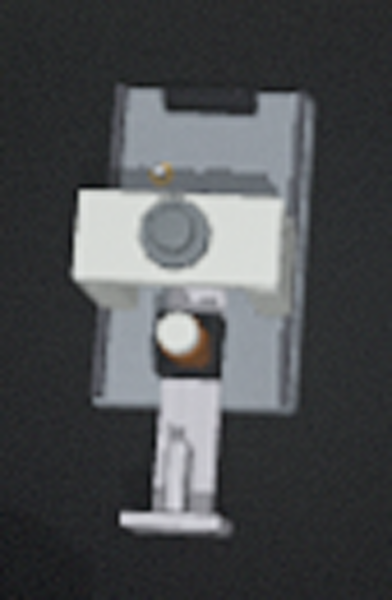

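Reader A's yaw is about -0.058 rad. Its tab face centre is at about (0.461, 0.172) and its key at (0.628, 0.1625). The tab-to-key distance comes out at 167.5 mm, as it must. I'm moving in above the point in front of the tab with the gripper shut.

Request:
{"name": "move_arm", "arguments": {"deltas": [[[0,0,0.07],[0.25,-0.5,0],1],[[0,0,0.136],[0.5,-1,0],1],[[0,0,0.136],[0.5,-1,0],1]]}}

```text
time: 0.48
tool_pos: [0.2322, 0.5468, 0.2303]
tcp_rot: [-0.096, -3.14, 0.005]
wrist_force: [-0.8, 1.4, 0.7]
width: 0.378
```

Request:
{"name": "move_arm", "arguments": {"deltas": [[[0,0,0],[0.25,-0.5,0],1],[[0,0,0],[0.5,-1,0],1],[[0,0,0],[0.5,-1,0],1]]}}

```text
time: 0.85
tool_pos: [0.2821, 0.4482, 0.231]
tcp_rot: [-0.098, -3.14, 0.001]
wrist_force: [1.0, 0.1, 1.1]
width: 0.003
```

Request:
{"name": "move_arm", "arguments": {"deltas": [[[0,0,0],[0.25,-0.5,0],1],[[0,0,0],[0.5,-1,0],1],[[0,0,0],[0.5,-1,0],1]]}}

```text
time: 1.23
tool_pos: [0.3323, 0.3491, 0.2313]
tcp_rot: [0.098, 3.14, 0.0]
wrist_force: [-0.4, 0.5, -0.2]
width: 0.003
```

Request:
{"name": "move_arm", "arguments": {"deltas": [[[0,0,0],[0.25,-0.5,0],1],[[0,0,0],[0.5,-1,0],1],[[0,0,0],[0.5,-1,0],1]]}}

```text
time: 1.6
tool_pos: [0.3825, 0.2495, 0.2315]
tcp_rot: [0.098, 3.14, 0.001]
wrist_force: [0.1, 1.0, -0.1]
width: -0.0
```

Request:
{"name": "move_arm", "arguments": {"deltas": [[[0,0,0],[0.2,-0.4,0],1],[[0,0,0],[0.39,-0.76,0],1],[[0,0,0],[0.39,-0.76,0],1],[[0,0,0],[0.39,-0.76,0],1]]}}

```text
time: 2.1
tool_pos: [0.42, 0.176, 0.2313]
tcp_rot: [-0.09, -3.14, -0.002]
wrist_force: [-1.0, 0.1, 0.3]
width: -0.001
```

```bash
python3 - <<'E'
from h import *
from scipy.spatial.transform import Rotation as Ro
s=status.read_state();print(s['time'],s['tool_pos'],s['width'],s['wrist_force']);T=Ro.from_rotvec(s['tcp_rot']).as_matrix();print(T.round(3))
i=camera_info('wrist');print('cam in tool',T.T@(-i['R'].T@i['t']-s['tool_pos']))
save('wrist','w1')
E
```

```text
2.1 [0.42003944 0.17602755 0.23125221] -0.0010419354601249597 [-1.03723572  0.05208354  0.3404002 ]
[[-0.998  0.058 -0.001]
 [ 0.058  0.998  0.001]
 [ 0.001  0.001 -1.   ]]
cam in tool [ 0.06609208  0.00016209 -0.14285317]
```

View pics/w1.png

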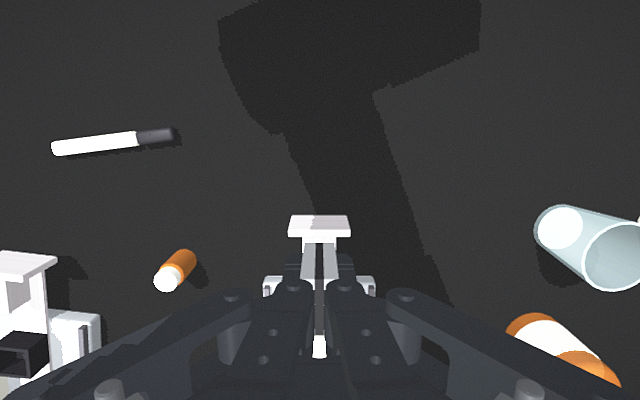

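The wrist view shows the tab (319,226) centred under the shut fingers. The marker is upper left and the beaker at the right, both clear. I'll measure the tab's face from here.

```bash
python3 - <<'E'
from h import *
p,d,X=world('w1'); v,u=np.mgrid[0:400,0:640]
z=X[...,2]; m=(abs(u-319)<40)&(v>205)&(v<245)&(z>.06)&(z<.07)&(d>0)
q=X[m]; r=cv2.minAreaRect(q[:,:2].astype(np.float32)); print(m.sum(),q.mean(0),r,cv2.boxPoints(r).round(4))
m2=(abs(u-319)<40)&(v>205)&(v<245)&(z>.02)&(z<.058)&(d>0)&(X[...,0]<.475);print(m2.sum(),X[m2].mean(0))
E
```

```text
570 [0.46516955 0.17375216 0.0654732 ] ((0.46576911211013794, 0.17381174862384796), (0.05890920013189316, 0.007890768349170685), 86.87694549560547) [[0.4602 0.1446]
 [0.4681 0.1442]
 [0.4713 0.203 ]
 [0.4634 0.2034]]
646 [0.46246478 0.17353237 0.04066298]
```

Request:
{"name": "move_arm", "arguments": {"deltas": [[[0,0,0],[0,0,-0.5],1],[[0,0,0],[0,0,-1],1],[[0,0,0],[0,0,-1],1]]}}

```text
time: 2.52
tool_pos: [0.4158, 0.1743, 0.1273]
tcp_rot: [-0.088, -3.131, 0.005]
wrist_force: [-0.3, -0.2, -0.3]
width: 0.001
```

Request:
{"name": "move_arm", "arguments": {"deltas": [[[0,0,0],[0,0,-0.5],1],[[0,0,0],[0,0,-0.96],1],[[0,0,0],[0,0,-0.96],1],[[0,0,0],[0,0,-0.96],1]]}}

```text
time: 3.02
tool_pos: [0.4223, 0.1754, 0.0378]
tcp_rot: [0.09, 3.137, 0.002]
wrist_force: [0.1, 0.6, 0.6]
width: 0.003
```

Request:
{"name": "move_arm", "arguments": {"deltas": [[[0,0,0],[0.1,-0.006,0],1],[[0,0,0],[0.2,-0.012,0],1],[[0,0,0],[0.25,-0.0145,0],1],[[0,0,0],[0.3,-0.017,0],1],[[0,0,0],[0.34,-0.02,0],1],[[0,0,0],[0.38,-0.022,0],1],[[0,0,0],[0.42,-0.024,0],1],[[0,0,0],[0.46,-0.027,0],1],[[0,0,0],[0.46,-0.027,0],1]]}}

```text
time: 4.15
tool_pos: [0.4659, 0.1713, 0.0349]
tcp_rot: [-0.091, -3.139, 0.001]
wrist_force: [-3.6, -0.3, 0.7]
width: 0.0
```

Request:
{"name": "move_arm", "arguments": {"deltas": [[[0,0,0],[0.06,-0.0035,0],1],[[0,0,0],[0.12,-0.007,0],1],[[0,0,0],[0.18,-0.0105,0],1],[[0,0,0],[0.24,-0.014,0],1],[[0,0,0],[0.3,-0.0175,0],1],[[0,0,0],[0.36,-0.021,0],1],[[0,0,0],[0.42,-0.0245,0],1],[[0,0,0],[0.48,-0.028,0],1],[[0,0,0],[0.48,-0.028,0],1]]}}

```text
time: 5.28
tool_pos: [0.5124, 0.1686, 0.0348]
tcp_rot: [-0.092, -3.136, 0.001]
wrist_force: [-8.4, -0.1, 5.5]
width: -0.001
```

Request:
{"name": "move_arm", "arguments": {"deltas": [[[0,0,0],[0.03,-0.002,0],1],[[0,0,0],[0.03,-0.002,0],1]]}}

```text
time: 5.52
tool_pos: [0.515, 0.1684, 0.0347]
tcp_rot: [-0.091, -3.136, 0.001]
wrist_force: [-9.6, 0.6, 6.0]
width: -0.002
```

Request:
{"name": "move_arm", "arguments": {"deltas": [[[0,0,0],[0.03,-0.002,0],1],[[0,0,0],[0.03,-0.002,0],1]]}}

```text
time: 5.78
tool_pos: [0.5179, 0.1682, 0.0348]
tcp_rot: [-0.091, -3.136, 0.001]
wrist_force: [-9.5, 1.8, 6.4]
width: -0.001
```

Request:
{"name": "move_arm", "arguments": {"deltas": [[[0,0,0],[0.03,-0.002,0],1],[[0,0,0],[0.03,-0.002,0],1]]}}

```text
time: 6.02
tool_pos: [0.5208, 0.1681, 0.0347]
tcp_rot: [-0.091, -3.135, 0.001]
wrist_force: [-9.3, 1.6, 6.0]
width: -0.006
```

Request:
{"name": "move_arm", "arguments": {"deltas": [[[0,0,0],[0.03,-0.002,0],1],[[0,0,0],[0.03,-0.002,0],1]]}}

```text
time: 6.28
tool_pos: [0.5213, 0.168, 0.0347]
tcp_rot: [-0.092, -3.13, 0.001]
wrist_force: [-17.2, 3.2, 12.5]
width: -0.0
```

The end stop is reached: the TCP stalled at 0.521, which is 70 mm past contact, and the force rose to 17 N. Releasing.

Request:
{"name": "move_arm", "arguments": {"deltas": [[[0,0,0],[-0.4,0.023,0],1],[[0,0,0],[-0.9,0.052,0],1],[[0,0,0],[-0.9,0.052,0],1],[[0,0,0],[-0.9,0.052,0],1]]}}

```text
time: 6.78
tool_pos: [0.4379, 0.1735, 0.036]
tcp_rot: [0.09, 3.137, 0.001]
wrist_force: [0.4, -0.3, 0.0]
width: -0.003
```

Request:
{"name": "move_arm", "arguments": {"deltas": [[[0,0,0],[0,0,0.5],1],[[0,0,0],[0,0,1],1],[[0,0,0],[0,0,1],1]]}}

```text
time: 7.15
tool_pos: [0.4425, 0.1747, 0.1413]
tcp_rot: [0.092, 3.128, 0.007]
wrist_force: [0.2, -0.2, 0.2]
width: -0.004
```

Request:
{"name": "move_arm", "arguments": {"deltas": [[[0,0,0],[0,0,0.5],1],[[0,0,0],[0,0,0.96],1],[[0,0,0],[0,0,0.96],1],[[0,0,0],[0,0,0.96],1]]}}

```text
time: 7.65
tool_pos: [0.4367, 0.173, 0.2306]
tcp_rot: [-0.092, -3.14, 0.0]
wrist_force: [-0.2, -0.7, -0.9]
width: 0.002
```

```bash
python3 - <<'E'
from h import *
s=status.read_state();print(s['time'],s['tool_pos'],s['wrist_force'])
save('scene','s2');save('top','t2');save('wrist','w2')
p,d,X=world('w2'); z=X[...,2]
m=(z>.0615)&(z<.07)&(d>0)&(X[...,0]>.44)&(X[...,0]<.55)&(abs(X[...,1]-.172)<.045)
q=X[m]; r=cv2.minAreaRect(q[:,:2].astype(np.float32)); print(m.sum(),r)
a=np.load('pics/t2.npz')['p'][115:250,215:325,::-1]; b=np.load('pics/s2.npz')['p'][185:310,315:430,::-1]
f=lambda im:cv2.resize(im,(395,480),interpolation=cv2.INTER_CUBIC)
cv2.imwrite('pics/c2.png',np.hstack([f(a),f(b)]))
E
```

```text
7.65 [0.43669465 0.172955   0.23055183] [-0.18515011 -0.68270006 -0.93324503]
5 ((0.5097962021827698, 0.20048744976520538), (0.0035933933686465025, 0.0009805820882320404), 26.82410430908203)
```

View pics/c2.png

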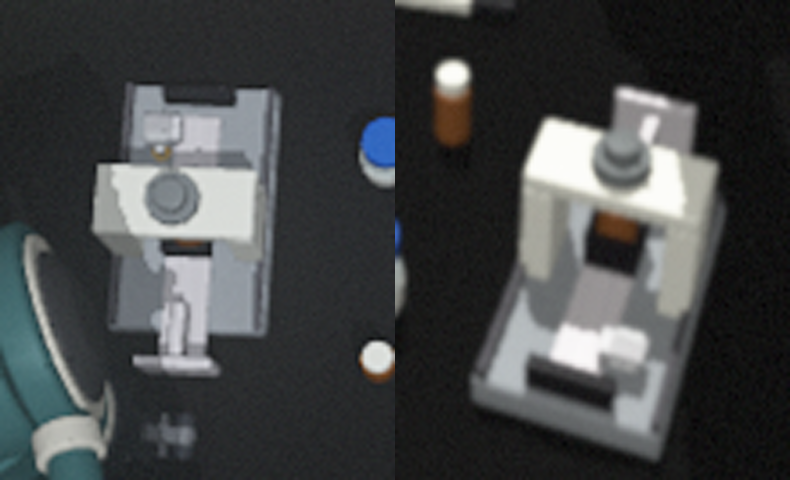

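It latched: the lug stands behind the brass pin (160,150), and the tab has moved in about 45 mm and stays there. The vial is upright under the bridge. Now the key.

Request:
{"name": "move_arm", "arguments": {"deltas": [[[0,0,0],[0.5,-0.025,0],1],[[0,0,0],[1,-0.05,0],1],[[0,0,0],[1,-0.05,0],1]]}}

```text
time: 8.18
tool_pos: [0.5381, 0.1675, 0.2289]
tcp_rot: [-0.094, -3.138, 0.002]
wrist_force: [-0.6, -0.1, -0.1]
width: 0.002
```

Request:
{"name": "move_arm", "arguments": {"deltas": [[[0,0,0],[0.5,-0.025,0],1],[[0,0,0],[0.92,-0.05,0],1],[[0,0,0],[0.92,-0.05,-0.3],1],[[0,0,0],[0.92,-0.05,-0.7],1],[[0,0,0],[0.92,-0.05,-0.8],1],[[0,0,0],[0.92,-0.05,-0.8],1],[[0,0,0],[0.92,-0.05,-0.8],1]]}}

```text
time: 9.05
tool_pos: [0.6291, 0.1635, 0.1533]
tcp_rot: [0.091, 3.138, 0.001]
wrist_force: [0.9, -0.9, 0.3]
width: 0.001
```

```bash
python3 - <<'E'
from h import *
s=status.read_state();print(s['time'],s['tool_pos'],s['wrist_force'])
p=save('scene','s3')[0][150:310,300:450,::-1]
p2=save('wrist','w3')[0][:,:,::-1]
cv2.imwrite('pics/c3.png',np.hstack([cv2.resize(p,(375,400),interpolation=cv2.INTER_CUBIC),cv2.resize(p2[200:,170:470],(425,400))]))
_,d,X=world('t2'); z=X[...,2]
q=X[(z>.126)&(z<.14)&(np.hypot(X[...,0]-.629,X[...,1]-.163)<.03)]
print('key cap',len(q),q.mean(0),q[:,2].max(),cv2.minEnclosingCircle(q[:,:2].astype(np.float32)))
E
```

```text
9.05 [0.62912798 0.16350219 0.15327468] [ 0.8520498  -0.94527155  0.32830441]
key cap 67 [0.62892464 0.16307039 0.12966428] 0.13311677703771238 ((0.6296202540397644, 0.16328652203083038), 0.01288704015314579)
```

View pics/c3.png

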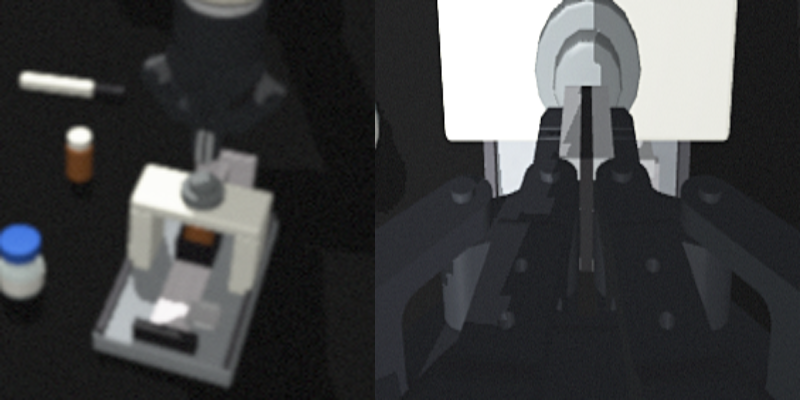

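The fingers stand over the key, and the key cap measures (0.629, 0.163) with its top at about 0.130. Pressing in small steps.

Request:
{"name": "move_arm", "arguments": {"deltas": [[[0,0,0],[0,0,-0.1],1],[[0,0,0],[0,0,-0.2],1],[[0,0,0],[0,0,-0.22],1],[[0,0,0],[0,0,-0.24],1],[[0,0,0],[0,0,-0.24],1]]}}

```text
time: 9.78
tool_pos: [0.6277, 0.163, 0.1272]
tcp_rot: [-0.091, -3.139, 0.0]
wrist_force: [-3.2, -0.5, 1.0]
width: -0.005
```

Request:
{"name": "move_arm", "arguments": {"deltas": [[[0,0,0],[0,0,-0.015],1],[[0,0,0],[0,0,-0.03],1],[[0,0,0],[0,0,-0.03],1]]}}

```text
time: 10.15
tool_pos: [0.6282, 0.1631, 0.1245]
tcp_rot: [0.091, 3.14, -0.0]
wrist_force: [-3.0, -1.1, 4.1]
width: -0.001
```

Request:
{"name": "move_arm", "arguments": {"deltas": [[[0,0,0],[0,0,-0.015],1],[[0,0,0],[0,0,-0.015],1]]}}

```text
time: 10.4
tool_pos: [0.6283, 0.1631, 0.124]
tcp_rot: [0.091, 3.14, 0.0]
wrist_force: [-5.1, -1.2, 9.6]
width: -0.001
```

Request:
{"name": "move_arm", "arguments": {"deltas": [[[0,0,0],[0,0,-0.015],1],[[0,0,0],[0,0,-0.015],1]]}}

```text
time: 10.65
tool_pos: [0.6283, 0.1631, 0.1239]
tcp_rot: [0.091, 3.14, 0.0]
wrist_force: [-9.2, -2.2, 15.0]
width: 0.001
```

Request:
{"name": "move_arm", "arguments": {"deltas": [[[0,0,0],[0,0,-0.015],1],[[0,0,0],[0,0,-0.015],1]]}}

```text
time: 10.9
tool_pos: [0.6284, 0.1631, 0.1238]
tcp_rot: [0.091, 3.139, 0.0]
wrist_force: [-10.6, -2.5, 21.2]
width: 0.0
```

The key bottomed: it stalled at z = 0.124, 6 mm below its top, and the force rose well past 5 N. Releasing and backing off.

Request:
{"name": "move_arm", "arguments": {"deltas": [[[0,0,0],[0,0,0.15],1],[[0,0,0],[0,0,0.5],1],[[0,0,0],[0,0,1],1],[[0,0,0],[0,0,1],1]]}}

```text
time: 11.4
tool_pos: [0.6322, 0.164, 0.2256]
tcp_rot: [0.091, 3.129, 0.004]
wrist_force: [0.3, -0.4, -0.2]
width: 0.0
```

Request:
{"name": "move_arm", "arguments": {"deltas": [[[0,0,0],[-0.5,0,0.1],1],[[0,0,0],[-1,0,0.2],1],[[0,0,0],[-1,0,0.2],1]]}}

```text
time: 11.78
tool_pos: [0.5256, 0.1632, 0.239]
tcp_rot: [-0.09, -3.139, 0.0]
wrist_force: [-0.4, -0.5, 0.7]
width: -0.002
```

Request:
{"name": "move_arm", "arguments": {"deltas": [[[0,0,0],[-0.5,0,0],1],[[0,0,0],[-0.9,0,0],1],[[0,0,0],[-0.9,0,0],1],[[0,0,0],[-0.9,0,0],1]]}}

```text
time: 12.28
tool_pos: [0.4395, 0.1633, 0.2396]
tcp_rot: [0.091, 3.139, 0.0]
wrist_force: [1.1, 0.5, 0.3]
width: 0.0
```

```bash
python3 - <<'E'
from h import *
s=status.read_state();print(s['time'],s['tool_pos'],s['wrist_force'])
a=save('top','t4')[0]; b=save('scene','s4')[0][150:310,180:520,::-1]
cv2.imwrite('pics/c4.png',np.vstack([cv2.resize(a[110:290,140:520,::-1],(640,303)),cv2.resize(b,(640,297))]))
_,d,X=world('t4'); z=X[...,2]
q=X[(z>.126)&(z<.14)&(np.hypot(X[...,0]-.629,X[...,1]-.163)<.03)]
print('key cap',len(q),q.mean(0))
E
```

```text
12.275 [0.43950657 0.1632873  0.23963726] [1.11249908 0.49400791 0.26798601]
key cap 69 [0.62909264 0.16248558 0.1295355 ]
```

View pics/c4.png

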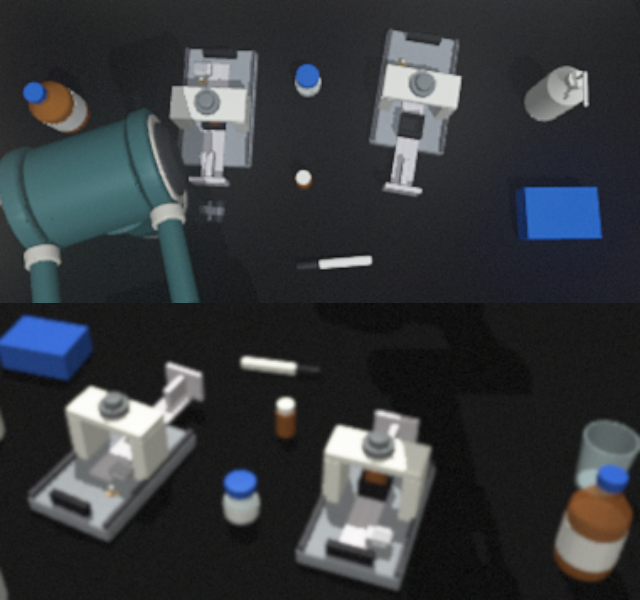

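The key is back up (cap height 0.1295, as before) and the slide is still latched with the vial in it. Reader B's slide is out and the bystanders haven't moved. Handing in.

```bash
python3 -c "
from workcell import order; print(order.finish_job())"
```

```text
the job is handed in; nothing more can be done
None
```

I pushed in the slide of the left reader, the one with the amber vial, and let it latch; then I pressed and released the start key on the same reader. The job is handed in; the robot's clock read about 12.4 s, against the 43 s limit.

- **Slide:** with the fingers shut, I pushed the tab about 70 mm until it stalled on the end stop, at 17 N. On release it sprang back and stayed about 45 mm in, with the lug behind the stop pin. I judged this from the top and scene pictures. My depth fit of the tab from the wrist camera found only 5 points, so it only loosely backs that up.
- **Key:** it went down about 6 mm to its stop, with 21 N upward on the fingers (26 N peak-side total at most by the readings). It came back to its first height, with the cap at 0.1295 m against 0.1297 m before.
- **Last look:** the vial was still in its cup under the bridge, and reader B's slide was still out. The bystanders in view stood where they were, and the robot was touching nothing.

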